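Hold the spring clip open astride the recipe card

TASK

Squeeze open the spring clip that is pinched onto the basket's rim, lift it off, and bring it over the recipe card that stands in the wooden holder. Lower it over the middle of the card's top edge until one open jaw hangs on each side of the card, the jaw tips a good 10 mm below the edge and the clip touching neither card nor holder, and finish right there with the gripper still squeezing the clip wide open, so that a cook can slip a second card in. Do not push the holder about or press hard on the card, do not drop the clip, and leave the mortar, pestle, jar and measuring cup where they stand.

Things in the scene. Friction and masses are not known exactly. Their poses are not given: they have to be found in the camera images.
- clip: Wooden spring clip like a big clothes-peg, 93 mm long, 22 mm wide, 80 g; at the start it sits jaws down on the basket's rim. Origin: middle of its steel hinge pin (8 mm thick), half-way along the clip; the pin rests on the rim. z: from jaws to tails (up), y: along the pin and the rim, x: the line along which the tails are squeezed and the jaws spread. Jaws reach 45 mm below the pin.
- clip_tails (a point): Point between the two flat tails, 30 mm above the pin: squeeze here, along x. Tails 4 mm thick, 22 mm wide; at the start a V, 41 mm over the outer faces at its top, 45 mm above the pin. Squeezing them opens the jaws and takes 4 to 10 N. At the stop they are parallel, 16 mm over the outer faces, from 4 to 48 mm above the pin.
- jaw_a (a joint): Opening of each lever, rad: 0 with the jaws parallel and 4 mm apart (as on the rim), -0.04 shut, 0.275 fully open at the stop, jaw tips then about 29 mm apart inside. Both levers always open equally, so the clip stays symmetric about its middle plane.
- jaw_a_tip (a point): Middle of the jaw tip of the lever on the clip's -x side, 45 mm below the pin.
- jaw_b_tip (a point): Middle of the jaw tip of the lever on the clip's +x side, 45 mm below the pin.
- basket: Open plastic basket, 150 mm (x) by 200 mm (y) by 110 mm high, walls 4 mm, does not move. Origin: centre of its underside. The clip sits on its -x wall (the one towards the robot), up to 50 mm either way from the wall's middle.
- holder: Wooden holder block 80 mm (x) by 140 mm (y) by 26 mm high with a stiff recipe card, 3 mm thick (x), 110 mm wide (y), fixed upright in it, its top edge 150 mm above the slab. It stands loose on the slab, about 0.8 kg. Origin: centre of its underside.
- card_edge (a point): Middle of the card's top edge. x: square to the card's face, y: along the edge, z: up.
- mortar: Wooden mortar, 100 mm across, 75 mm high; a bystander. Origin: centre of its underside.
- pestle: Short wooden pestle standing on its thick end, 118 mm high, 42 mm across; a bystander. Origin: centre of its underside.
- jar: Closed glass jar with a twist cap, 68 mm across, 100 mm high; a bystander. Origin: centre of its underside.
- cup: Aluminium measuring cup, 66 mm across, 55 mm high, with a flat handle; a bystander. Origin: centre of its underside.
Mind the look-alikes: they are no part of the job. There is more than one size of the clip; the one meant has the size given above. What is shaped like the holder but green is not meant.

How it is judged:
By the outcome, as a careful person would: the job done as asked, in the order asked, and still so for the second after the job is handed in, while the arm keeps its last pose, push and grip.
It also fails if it takes over 40 s, if anything falls off the work surface, if the arm or the gripper's body presses on something with over 40 N, if the wrist force passes 120 N, or if a joint passes its speed limit or range.

ROBOT

A 6-joint arm with a two-finger parallel gripper is mounted at the origin on the work surface. World frame = base frame: x ahead of the robot, y to its left, z up, the work surface at z = 0. Lengths are in m, angles in rad, forces in N, time in s.
With the tool pointing down it reaches from about 0.3 to 0.875 m from the base axis. Payload 6.4 kg.
Tool frame: the origin (TCP) lies midway between the tips of the shut fingers; the grasp point (between the pads) lies 19 mm behind it; x points along the fingers, z is the direction in which the jaws open and shut, and the axes are right-handed (so a half turn about x gives the same grasp; the last joint's range is limited). The gripper opens to 85 mm and grips with 20 to 120 N. Pads are 22 mm wide; open, the fingers measure 114 mm over their backs; the gripper's body (76 mm by 85 mm) begins 54 mm behind the grasp point. The pads swing forward as they close: fully open they stand 13 mm farther back than shut.
Start: joints at [1.095, 0.181, 1.607, -0, 1.354, -0.206], TCP at [0.153, 0.554, 0.231] pointing down, gripper open.
Joint ranges: [-2.99, 2.99], [-0.89, 2.07], [0.3, 2.58], [-1.14, 4.28], [0, 2.63], [-3.12, 3.12]. Speed limits (rad/s): [2.57, 2.57, 3.01, 3.14, 3.14, 3.14].

INTERFACE

Orientations are given as a unit quaternion [w, x, y, z].
In Python, from bench import ctrl gives the robot as it stands. The module is installed in compiled form; this text tells all that it offers.
- The arm moves only by the tool apply_moves, never from a script. Its arguments are lists of equal length, an entry for each row: "delta_pos": the shift along the tool's x, y, z in mm, a list of three; "twist": the turn about the tool's x in degrees; "gripper": the opening, from -1 (shut) to 1 (fully open). A call has 1 to 8 rows; each row is the pose to reach, as a shift and turn from the pose commanded when the call began, along the tool's axes at that moment; what a row does not reach only later rows make up. A row lasts 1/12 s, in which the tool goes at most 41.7 mm and 7.16 degrees, less where a joint would pass 70% of its speed; a pose out of reach is approached as far as the arm can. A call with a gripper value outside its range is refused whole. The fingers move at their own pace and stop on an object; "grip_force" is the grip in N (left out, the last holds). Time passes only in rows, so rows that repeat a pose let the fingers close. It gives the time, the measured TCP pose, the force and the opening at its end, in the units of the state.
- ctrl.sense(): the state, without advancing time (a new reading comes with each control period).
- ctrl.camera(name): name is "side" or "top" or "wrist"; returns the picture (480x640x3 uint8, red, green, blue); there is no depth.
- ctrl.camera_model(name): a dict with "fov_y" (degrees; the focal length in pixels is half the picture's height over the tangent of half this angle, whatever the lens; pixels are square), "cx", "cy" (the principal point, pixels), "R" (3x3) and "t" (3): a world point X has camera coordinates R X + t. Camera axes: x right, y down, z forward; pixel columns grow to the right and rows downward; lengths in m; the calibration is good to about 2 mm. A picture is of the moment at which its call begins: read the wrist's pose just before it. camera_model takes no time and is no camera call; for the wrist camera it gives the pose at the moment of the call.
- ctrl.finish_job(): hands the job in, once; it reports no verdict.
The state is a dict: "clock": time; "qpos": joint angles; "dq": joint speeds; "joint_torque": joint torques, N m; "position": TCP position; "tool_rot": TCP orientation; "ft_force": force on the tool from outside, world axes, zero at the start; "moment": the same for the moment, N m; "grip_width": opening from 0.0 (shut) to 1.0 (fully open).
Only numpy, scipy, OpenCV 4.12 (cv2) and the standard library are available. Lean on these libraries where they do the work, as an engineer would, in place of code of your own. Each camera call takes 0.05 s, during which the arm holds its last target. There are 200 camera calls.

## Working session

There is one attempt and no reset: what is moved stays moved. The work goes in short steps, Python scripts to look and compute and a tool call to move; the robot and the scene stay as the last step left them, time stands still between calls to the robot, and variables do not carry over. Pictures are saved under pics/ and viewed, about 8 in all and at most 12, crops included, and the job is handed in when it is done.

Besides the shell and the picture viewer there is one more tool, called after ">>>" as name([rows], argument=value, ...), one row to a line, values as JSON. apply_moves: Moves the arm, as the interface text tells. Its arguments: {"type":"object","properties":{"delta_pos":{"type":"array"},"twist":{"type":"array"},"gripper":{"type":"array"},"grip_force":{"type":"number"}},"required":["delta_pos","twist","gripper"]}

```bash
mkdir -p pics
cat > h.py <<'E'
import numpy as np, cv2
from bench import ctrl
def snap(n,f):
    m=ctrl.camera_model(n); im=ctrl.camera(n); cv2.imwrite('pics/'+f,im[:,:,::-1]); np.save('pics/'+f+'.npy',im); return im,m
def K(m):
    f=240/np.tan(np.radians(m['fov_y'])/2); return f
def ray(m,u,v):
    R=np.array(m['R']);t=np.array(m['t']);f=K(m)
    d=R.T@np.array([(u-m['cx'])/f,(v-m['cy'])/f,1]); return -R.T@t,d
def onz(m,u,v,z):
    o,d=ray(m,u,v); return o+d*(z-o[2])/d[2]
def tri(m1,p1,m2,p2):
    o1,d1=ray(m1,*p1);o2,d2=ray(m2,*p2)
    A=np.c_[d1,-d2]; s=np.linalg.lstsq(A,o2-o1,rcond=None)[0]
    a=o1+s[0]*d1;b=o2+s[1]*d2; return (a+b)/2,np.linalg.norm(a-b)
def proj(m,X):
    c=np.array(m['R'])@np.array(X)+np.array(m['t']); f=K(m); return c[:2]/c[2]*f+[m['cx'],m['cy']]
E
python3 - <<'E'
from h import *
for n in('top','side'):
    im,m=snap(n,n+'1.png'); print(n,m)
s=ctrl.sense();print(s)
E
```

```text
top {'fov_y': 52.66732404915233, 'cx': 314.28938977057254, 'cy': 233.55850234254098, 'R': array([[ 0.07606382, -0.99709381,  0.00427077],
       [-0.97458189, -0.07525031, -0.21101549],
       [ 0.21072361,  0.01188842, -0.97747339]]), 't': array([4.95325017e-04, 5.95176785e-01, 9.85933863e-01])}
side {'fov_y': 55.26311381902031, 'cx': 319.0723204730579, 'cy': 242.00643231340104, 'R': array([[-0.99817695, -0.05993   ,  0.0071535 ],
       [-0.04357713,  0.63360823, -0.77242582],
       [ 0.04175896, -0.77132938, -0.63506471]]), 't': array([0.59443216, 0.08229588, 0.95198575])}
{'clock': 0.1, 'qpos': array([ 1.09467733e+00,  1.81443592e-01,  1.60792142e+00,  4.79018554e-06,
        1.35377301e+00, -2.06305635e-01]), 'dq': array([ 0.00097929, -0.00166011, -0.00139792, -0.00030232,  0.00023774,
        0.00091324]), 'joint_torque': array([ 3.93111777e-04, -4.45881593e+01, -3.52232802e+01, -3.96141650e-04,
        4.13292000e-03,  3.53242854e-05]), 'position': array([0.15302136, 0.55375398, 0.23048077]), 'tool_rot': array([ 0.56221186, -0.4284409 ,  0.56319998,  0.42797431]), 'ft_force': array([-0.03420344,  0.02334782,  0.27977429]), 'moment': array([-0.05777379, -0.00693791,  0.00237273]), 'grip_width': 0.9983742006301424}
```

View pics/top1.png

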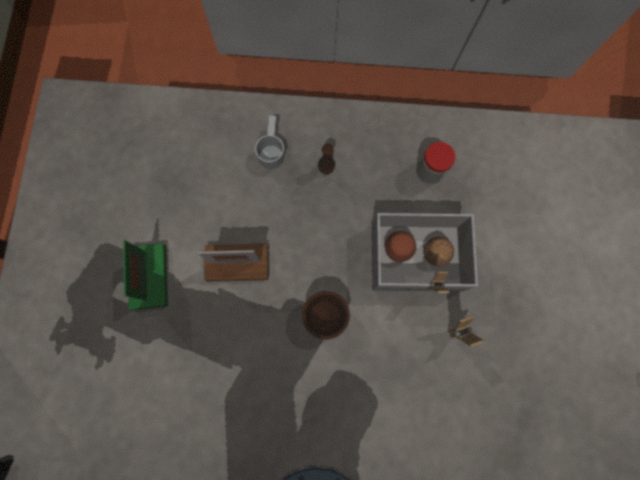

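View pics/side1.png

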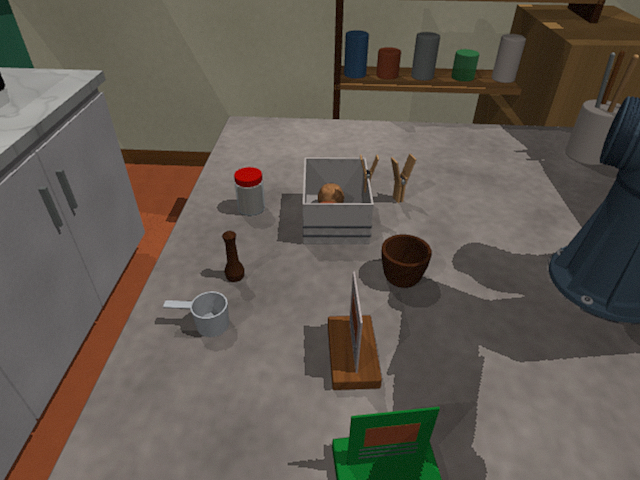

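The top view shows the clip on the basket's near rim at about (441,283), with a loose bigger clip at (468,335). The wooden holder is at (235,262), with its card's top edge near (200–256, 250–260). The green look-alike is at (147,275). The side view shows the rim clip at (370,168), the loose one at (402,180), and the card top at (354,275). I'll view one enlarged crop of each for measuring.

Run:
```python
from h import *
t=cv2.imread('pics/top1.png'); s=cv2.imread('pics/side1.png')
c=lambda im,x,y,w,h,k:cv2.resize(im[y:y+h,x:x+w],None,fx=k,fy=k,interpolation=cv2.INTER_CUBIC)
a=c(t,190,230,100,70,4); b=c(t,370,205,100,70,4) if 0 else c(t,385,265,100,70,4)
d=c(s,320,260,70,70,4); e=c(s,340,145,80,70,4)
out=np.zeros((560,800,3),np.uint8); out[:280,:400]=a; out[:280,400:]=b; out[280:,:280]=d; out[280:,400:720]=e
out=cv2.convertScaleAbs(out,alpha=1.5)
cv2.imwrite('pics/crop1.png',out)
```

```text
(no output)
```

View pics/crop1.png

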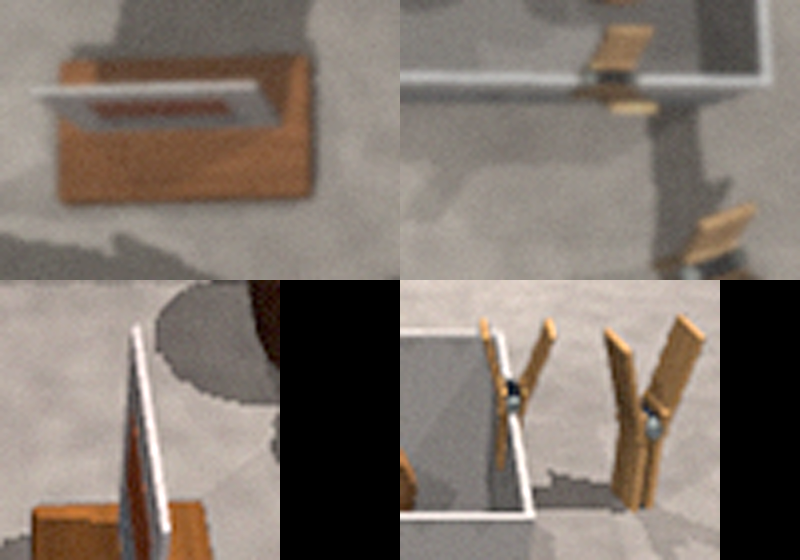

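The enlarged crop shows these positions in full-picture pixels:
- **Card (top view):** top edge from (198.8,253) to (254.5,251.3).
- **Clip (top view):** far tail top (437.5–448, 271.7), near tail top (438–449, 293.5).
- **Side view:** card top edge from (354,272) to about (361.5,322), clip tail tops at (361,155) and (378,155).

Run:
```python
from h import *
mt=ctrl.camera_model('top');ms=ctrl.camera_model('side')
z=.15
a=onz(mt,198.8,253,z);b=onz(mt,254.5,251.3,z);print('card',a,b,(a+b)/2,np.linalg.norm(a-b),np.degrees(np.arctan2(*(a-b)[:2])))
for p in((354,272),(361.5,392)): print('side card z.15',onz(ms,*p,z))
print(proj(ms,a),proj(ms,b),proj(ms,(a+b)/2))
f=onz(mt,442.8,271.7,.159);n=onz(mt,443.5,293.5,.159);print('tails',f,n,(f+n)/2,np.linalg.norm(f-n))
print(proj(ms,f),proj(ms,n))
# basket rim front wall corners (outer) z .11
c=onz(mt,474.5,286.5,.11);d=onz(mt,379,285,.11);print('rim',c,d,np.linalg.norm(c-d),np.degrees(np.arctan2(*(d-c)[:2])))
s=ctrl.sense()
from scipy.spatial.transform import Rotation as Ro
R=Ro.from_quat(s['tool_rot'],scalar_first=True).as_matrix();print(R);
w=ctrl.camera_model('wrist');print(w['fov_y'],w['R'],w['t'],-w['R'].T@w['t'])
```

```text
card [0.51837169 0.26802649 0.15      ] [0.53013636 0.1594244  0.15      ] [0.52425402 0.21372545 0.15      ] 0.10923745217522345 -6.182637412166153
side card z.15 [0.52932239 0.16683848 0.15      ]
side card z.15 [0.5196013  0.38782917 0.15      ]
[361.40457132 319.595916  ] [353.51089146 268.90104219] [357.2247713  292.75236032]
tails [ 0.51674587 -0.20844241  0.159     ] [ 0.47481672 -0.21062927  0.159     ] [ 0.49578129 -0.20953584  0.159     ] 0.04198613293406342
[360.00327404 155.44460594] [378.63344034 155.63513833]
rim [ 0.49913502 -0.28576422  0.11      ] [ 0.48738415 -0.09302045  0.11      ] 0.1931016440351839 -3.488791786695913
[[-7.12450579e-04 -9.63820271e-01  2.66552018e-01]
 [-1.37134771e-03  2.66552777e-01  9.63819348e-01]
 [-9.99998806e-01  3.21138153e-04 -1.51163840e-03]]
67.90295572974864 [[ 0.26678541  0.96375392 -0.00198062]
 [ 0.93065075 -0.25708672  0.26037588]
 [ 0.25042909 -0.07130775 -0.9655053 ]] [-0.57312154 -0.03402384  0.37922162] [0.08959665 0.5706425  0.37386433]
```

>>> apply_moves([
  [-5,-25,-30],
  [-10,-50,-60],
  [-15,-75,-91],
  [-20,-101,-122],
  [-20,-127,-153],
  [-20,-153,-184],
  [-20,-179,-215],
  [-20,-204,-246],
], twist=[7,14,21,28,35,42,49,56], gripper=[1,1,1,1,1,1,1,1], grip_force=30)

```text
clock: 0.77
position: [0.2843, 0.261, 0.2511]
tool_rot: [0.698, -0.112, 0.698, 0.112]
ft_force: [0.5, 0.5, 0.2]
grip_width: 1.002
```

>>> apply_moves([
  [0,-40,4],
  [0,-80,8],
  [0,-120,12],
  [0,-160,16],
  [0,-200,20],
  [0,-240,24],
  [0,-280,28],
  [0,-320,32],
], twist=[2,4,6,8,10,12,14,15], gripper=[1,1,1,1,1,1,1,1])

```text
clock: 1.43
position: [0.4166, -0.0326, 0.2512]
tool_rot: [0.707, -0.021, 0.707, 0.021]
ft_force: [1.0, 1.0, -0.7]
grip_width: 1.004
```

>>> apply_moves([
  [0,-36,14],
  [0,-73,28],
  [0,-110,42],
  [0,-146,56],
  [0,-183,69],
  [0,-183,69],
  [0,-183,69],
], twist=[0,0,0,0,0,0,0], gripper=[1,1,1,1,1,1,1])

```text
clock: 2.02
position: [0.4964, -0.2104, 0.25]
tool_rot: [0.706, -0.02, 0.707, 0.021]
ft_force: [0.3, -0.1, -1.3]
grip_width: 0.998
```

Run:
```python
from h import *
im,m=snap('wrist','w1.png'); s=ctrl.sense();print(s['position'],s['tool_rot'],s['clock'])
for X in ([.496,-.2095,.159],[.496,-.2095,.114]): print(proj(m,X))
np.savez('w1.npz',R=m['R'],t=m['t'])
```

```text
[ 0.49606477 -0.20900966  0.25027472] [ 0.70616082 -0.02078534  0.70740542  0.02196445] 2.0667
[319.72181135 240.19463225]
[319.81895577 225.49499996]
```

View pics/w1.png

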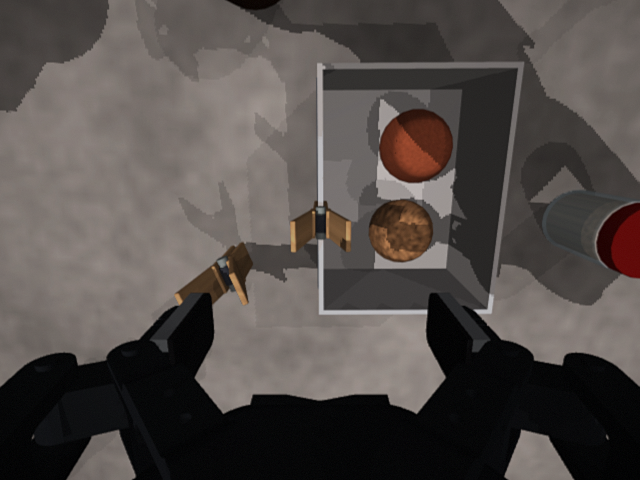

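The wrist view shows the rim clip's tail tops at (292, 218–251) and (350, 214–249), with the pin at (321,222). The loose clip is at (178–250, 243–305), to the left of the left finger.

Run:
```python
from h import *
m=ctrl.camera_model('wrist');ms=ctrl.camera_model('side')
z=.159
P=[onz(m,*p,z) for p in((291,218),(291.5,252),(350.5,214),(351,249.5))]
print(P,np.mean(P,0),'len',P[0]-P[1],P[2]-P[3],'w',P[2]-P[0])
print('pin',onz(m,321,222,.114),onz(m,320,205,.11),'rim low',[onz(m,320.5,y,.11) for y in(75,300)])
# loose clip tail tops
for p in((178,297),(248,300),(243,244)):
  for zz in(.08,.11,.13): print(p,zz,onz(m,*p,zz),proj(ms,onz(m,*p,zz)))
```

```text
[array([ 0.47553883, -0.19387717,  0.159     ]), array([ 0.476821  , -0.21770873,  0.159     ]), array([ 0.51517806, -0.18874133,  0.159     ]), array([ 0.5175666 , -0.21343236,  0.159     ])] [ 0.49627612 -0.2034399   0.159     ] len [-0.00128216  0.02383156  0.        ] [-0.00238854  0.02469103  0.        ] w [0.03963923 0.00513584 0.        ]
pin [ 0.49649078 -0.20517534  0.114     ] [ 0.49489595 -0.19215397  0.11      ] rim low [array([ 0.4894495 , -0.09603736,  0.11      ]), array([ 0.50032908, -0.2748219 ,  0.11      ])]
(178, 297) 0.08 [ 0.36535855 -0.29379251  0.08      ] [418.50952262 169.18143975]
(178, 297) 0.11 [ 0.3774918  -0.27950743  0.11      ] [415.89892304 161.2157951 ]
(178, 297) 0.13 [ 0.38558063 -0.26998404  0.13      ] [414.0801209  155.66613838]
(248, 300) 0.08 [ 0.43203645 -0.29283258  0.08      ] [391.66172356 168.39161342]
(248, 300) 0.11 [ 0.43779415 -0.27863928  0.11      ] [390.97470414 160.49563278]
(248, 300) 0.13 [ 0.44163262 -0.26917708  0.13      ] [390.49595457 154.99331766]
(243, 244) 0.08 [ 0.42701809 -0.23742427  0.08      ] [395.19274634 180.21763935]
(243, 244) 0.11 [ 0.43325563 -0.22852896  0.11      ] [394.21941062 171.16085908]
(243, 244) 0.13 [ 0.43741399 -0.22259875  0.13      ] [393.54433245 164.87933214]
```

>>> apply_moves([
  [10,3,0],
  [40,3,0],
  [70,3,0],
  [95,3,0],
  [115,3,0],
  [124,3,0],
  [124,3,0],
  [124,3,0],
], twist=[0,0,0,0,0,0,0,0], gripper=[0.3,0.3,0.3,0.3,0.3,0.3,0.3,0.3])

```text
clock: 2.73
position: [0.4964, -0.205, 0.1277]
tool_rot: [0.707, -0.022, 0.707, 0.022]
ft_force: [0.4, 0.5, -0.7]
grip_width: 0.651
```

Run:
```python
from h import *
im,m=snap('wrist','w2.png'); s=ctrl.sense();print(s['position'],s['grip_width'],s['ft_force'])
c=im[150:450,120:520]; cv2.imwrite('pics/w2c.png',cv2.resize(c,None,fx=1.5,fy=1.5)[:,:,::-1])
```

```text
[ 0.49708626 -0.20564135  0.1285852 ] 0.6477235678135231 [ 0.01119856 -0.44052587 -0.02030038]
```

View pics/w2c.png

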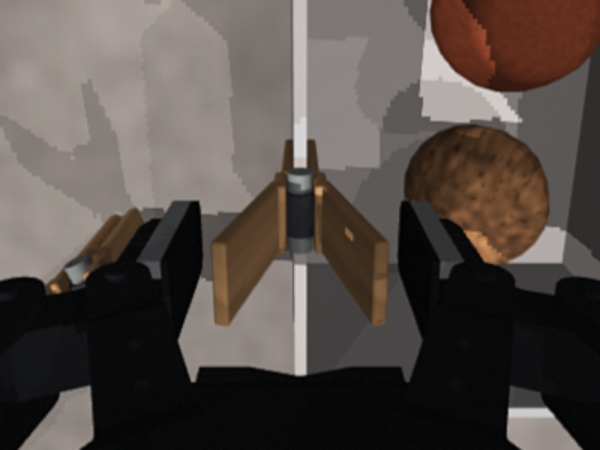

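The crop shows the clip centred between the pads, with its tails at crop x=215–387 and the pads at 200 and 402. The loose clip is clear of the left finger. Closing now.

>>> apply_moves([
  [0,0,0],
  [0,0,0],
  [0,0,0],
  [0,0,0],
  [0,0,0],
  [0,0,0],
  [0,0,0],
  [0,0,0],
], twist=[0,0,0,0,0,0,0,0], gripper=[0,-0.2,-0.4,-0.6,-0.8,-1,-1,-1], grip_force=30)

```text
clock: 3.45
position: [0.4978, -0.2072, 0.1306]
tool_rot: [0.708, -0.023, 0.706, 0.021]
ft_force: [-2.4, 0.3, 12.0]
grip_width: 0.174
```

Run:
```python
from h import *
im,m=snap('wrist','w3.png'); s=ctrl.sense();print(s['position'],s['grip_width']*85,s['ft_force'])
c=im[150:450,120:520]; cv2.imwrite('pics/w3c.png',cv2.resize(c,None,fx=1.5,fy=1.5)[:,:,::-1])
```

```text
[ 0.49786583 -0.2072261   0.13062623] 15.166893293487739 [-3.78207843 -0.20060443 12.77195163]
```

View pics/w3c.png

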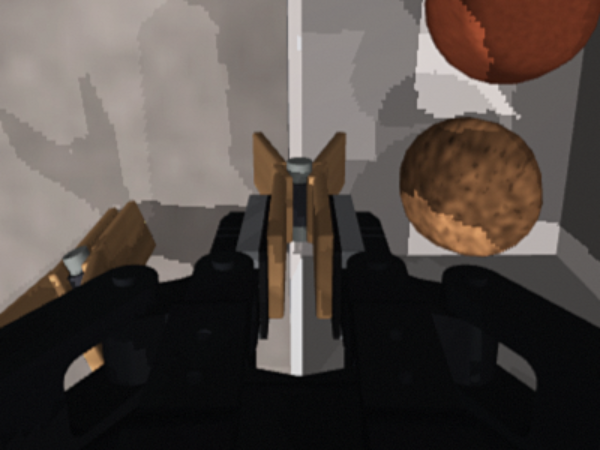

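The tails are squeezed parallel (width about 15 mm) and the jaws are spread astride the rim. Lifting straight up.

>>> apply_moves([
  [-5,0,0],
  [-15,0,0],
  [-35,0,0],
  [-60,0,0],
  [-85,0,0],
  [-115,0,0],
  [-115,0,0],
  [-115,0,0],
], twist=[0,0,0,0,0,0,0,0], gripper=[-1,-1,-1,-1,-1,-1,-1,-1])

```text
clock: 4.17
position: [0.4976, -0.2067, 0.2454]
tool_rot: [0.708, -0.023, 0.705, 0.021]
ft_force: [0.2, 0.6, -0.5]
grip_width: 0.175
```

Run:
```python
from h import *
s=ctrl.sense();print(s['position'],s['tool_rot'],s['grip_width']*85,s['ft_force'])
im,m=snap('wrist','w4.png'); im2,ms=snap('side','s4.png')
cx,cy=proj(ms,s['position']).astype(int)
a=cv2.resize(im[180:430,150:490],(544,400)); b=cv2.resize(im2[cy-40:cy+40,cx-25:cx+25],(250,400),interpolation=cv2.INTER_CUBIC);print(cx,cy)
cv2.imwrite('pics/c4.png',np.hstack([a,b])[:,:,::-1])
```

```text
[ 0.49763629 -0.20665545  0.24539696] [ 0.70837438 -0.02306927  0.70515626  0.020693  ] 14.879230627076577 [ 0.15009024  0.62733098 -0.50827801]
371 119
```

View pics/c4.png

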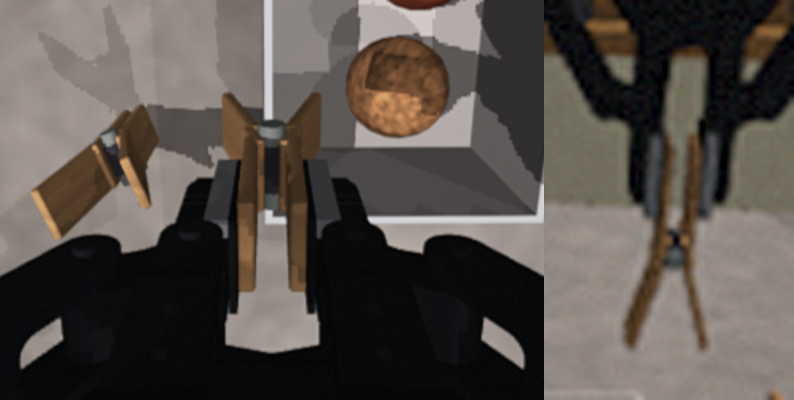

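The crop shows the clip held squarely with its jaws open. In the wrist view the tips are at about (289,239) and (350,241). In the side view the tips are at (363,148) and (378,148), with the pin at (372,127.6).

Run:
```python
from h import *
m=ctrl.camera_model('wrist');ms=ctrl.camera_model('side');p=ctrl.sense()['position']
for a,b in(((289.4,239),(363.4,148)),((350,240.6),(378,148.4)),((350,240.6),(363.4,148)),((289.4,239),(378,148.4)),((319.4,260),(372,127.6))):
    X,e=tri(m,a,ms,b);print(X,e,(X-p)*1000)
print(proj(ms,p+[0,0,-.017]),proj(ms,p+[0,0,-.062]))
```

```text
[ 0.49437395 -0.19568434  0.18552195] 0.03338518229545285 [ -1.68354735   9.92221138 -56.5460705 ]
[ 0.49590413 -0.18959763  0.19174888] 0.03288115478940239 [ -0.15336816  16.008922   -50.31914455]
[ 0.51198532 -0.1944357   0.18536363] 0.001784069588019393 [ 15.92782211  11.17084767 -56.70439067]
[ 0.47832752 -0.19601173  0.18464637] 0.0014976911160113574 [-17.72998103   9.59481777 -57.42165772]
[ 0.49564029 -0.19094671  0.23536246] 0.0015710110443198492 [-0.41721132 14.65984417 -6.70556487]
[371.58668716 129.08220239] [369.9658051  147.92597187]
```

>>> apply_moves([
  [0,12,1],
  [0,36,4],
  [0,68,8],
  [0,103,13],
  [0,138,17],
  [0,173,22],
  [0,208,26],
  [0,243,31],
], twist=[0,0,0,0,0,0,0,0], gripper=[-1,-1,-1,-1,-1,-1,-1,-1])

```text
clock: 4.93
position: [0.5109, 0.0412, 0.2409]
tool_rot: [0.706, -0.022, 0.708, 0.022]
ft_force: [0.9, 0.3, -0.4]
grip_width: 0.178
```

>>> apply_moves([
  [0,35,4],
  [0,70,9],
  [0,105,13],
  [0,140,18],
  [0,162,21],
  [0,175,22],
  [0,175,22],
  [0,175,22],
], twist=[-0.5,-1,-1.5,-2,-2.7,-2.7,-2.7,-2.7], gripper=[-1,-1,-1,-1,-1,-1,-1,-1])

```text
clock: 5.6
position: [0.5225, 0.2148, 0.2412]
tool_rot: [0.705, -0.039, 0.707, 0.039]
ft_force: [0.8, -0.1, -1.0]
grip_width: 0.174
```

Run:
```python
from h import *
s=ctrl.sense();print(s['position'],s['tool_rot'],s['grip_width']*85,s['ft_force'])
im,m=snap('wrist','w5.png'); im2,ms=snap('side','s5.png')
p=s['position']; print(proj(m,[.5243,.2137,.15]),proj(ms,p))
a=im[60:410,130:510]; a=cv2.resize(a,None,fx=1.3,fy=1.3); h=a.shape[0]
cx,cy=proj(ms,[.524,.19,.18]).astype(int)
b=cv2.resize(im2[cy-65:cy+65,cx-35:cx+35],(245,h),interpolation=cv2.INTER_CUBIC);print(cx,cy,a.shape,h/130)
cv2.imwrite('pics/c5.png',np.hstack([a,b])[:,:,::-1])
```

```text
[0.52253216 0.21481295 0.24123369] [ 0.70528408 -0.03916661  0.70678753  0.03862302] 14.785401539176608 [ 0.78136322 -0.08853265 -0.95914941]
[322.6509251  243.00090122] [362.26751769 248.51501842]
358 268 (455, 494, 3) 3.5
```

View pics/c5.png

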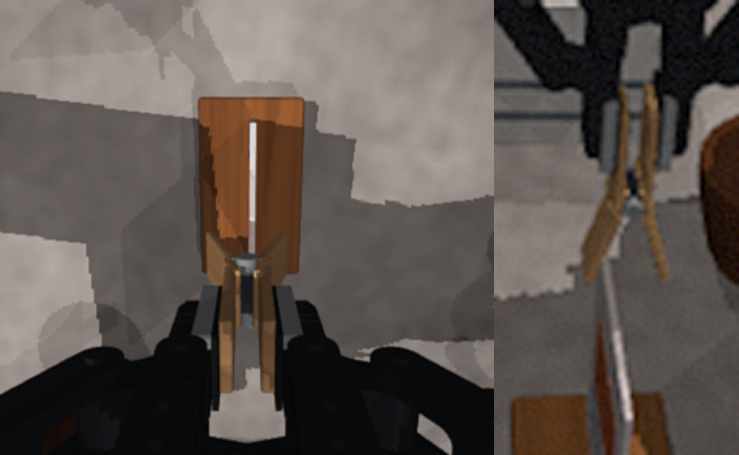

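The wrist crop shows the card's edge as a white line at picture u≈324, from row 153 (+y end) down to the clip. The clip's tips are centred at u≈319.6, row 239. The yaw agrees and a small x correction is needed.

Run:
```python
from h import *
m=ctrl.camera_model('wrist');ms=ctrl.camera_model('side');p=ctrl.sense()['position']
# sub-pixel card line from the saved picture
im=cv2.cvtColor(np.load('pics/w5.png.npy'),cv2.COLOR_RGB2HSV)
pts=[]
for v in range(150,246,4):
    r=np.where((im[v,305:345,1]<70)&(im[v,305:345,2]>110))[0]+305
    if len(r): print(v,r.min(),r.max(),onz(m,(r.min()+r.max())/2,v,.15).round(4)); pts.append(onz(m,(r.min()+r.max())/2,v,.15))
pts=np.array(pts)
L,Rr=(130+206/1.3,60+233/1.3),(130+287/1.3,60+233/1.3)
s0=(358-35,268-65)
sl=lambda x,y:(s0[0]+(x-494)/3.5,s0[1]+y/3.5)
# side is mirrored: right tip(+x) is left there
for a,b in((L,sl(664,277)),(Rr,sl(588,279))):
    X,e=tri(m,a,ms,b);print(X,e,(X-p)*1000)
print('expected -y end',proj(m,[.5301,.1594,.15]),proj(m,[.5184,.268,.15]))
```

```text
154 322 326 [0.5193 0.2714 0.15  ]
158 322 327 [0.5199 0.269  0.15  ]
162 322 326 [0.5199 0.2664 0.15  ]
166 322 326 [0.5202 0.2639 0.15  ]
170 322 326 [0.5205 0.2614 0.15  ]
174 322 326 [0.5207 0.2588 0.15  ]
178 322 326 [0.521  0.2563 0.15  ]
182 322 326 [0.5213 0.2537 0.15  ]
186 322 326 [0.5216 0.2511 0.15  ]
190 322 326 [0.5219 0.2485 0.15  ]
194 322 326 [0.5222 0.2459 0.15  ]
198 322 326 [0.5225 0.2432 0.15  ]
202 322 326 [0.5228 0.2406 0.15  ]
206 322 326 [0.5231 0.2379 0.15  ]
210 322 326 [0.5234 0.2352 0.15  ]
214 322 326 [0.5237 0.2325 0.15  ]
218 322 326 [0.524  0.2298 0.15  ]
222 322 326 [0.5243 0.2271 0.15  ]
226 322 326 [0.5246 0.2243 0.15  ]
230 322 325 [0.5246 0.2215 0.15  ]
234 322 325 [0.5249 0.2187 0.15  ]
238 322 325 [0.5252 0.2159 0.15  ]
242 322 325 [0.5255 0.2131 0.15  ]
[0.50408737 0.22135773 0.18178434] 0.0012850713338417316 [-19.01354408   7.75950674 -59.9205057 ]
[0.53853849 0.22615984 0.18363538] 0.0026231836944968522 [ 15.43757077  12.56161501 -58.06946827]
expected -y end [321.65745351 313.67752933] [321.95632755 159.29071393]
```

>>> apply_moves([
  [0,2,3],
  [0,2,3],
  [8,2,3],
  [18,2,3],
  [26,2,3],
  [30,2,3],
  [30,2,3],
  [30,2,3],
], twist=[0,0,0,0,0,0,0,0], gripper=[-1,-1,-1,-1,-1,-1,-1,-1])

```text
clock: 6.37
position: [0.5259, 0.2168, 0.2117]
tool_rot: [0.706, -0.039, 0.706, 0.038]
ft_force: [0.2, -0.6, -0.6]
grip_width: 0.175
```

Run:
```python
from h import *
s=ctrl.sense();print(s['position'],s['tool_rot'],s['grip_width']*85,s['ft_force'])
im,m=snap('wrist','w6.png'); im2,ms=snap('side','s6.png')
a=im[150:330,220:420]; a=cv2.resize(a,None,fx=2.4,fy=2.4); h=a.shape[0]
cx,cy=proj(ms,[.526,.21,.17]).astype(int)
b=cv2.resize(im2[cy-36:cy+36,cx-25:cx+25],(300,h),interpolation=cv2.INTER_CUBIC);print(cx,cy,a.shape)
cv2.imwrite('pics/c6.png',np.hstack([a,b])[:,:,::-1])
```

```text
[0.52591825 0.21684493 0.21167578] [ 0.70565421 -0.03855192  0.70646185  0.03843884] 14.857192251596377 [ 0.17125205 -0.57484247 -0.58738602]
356 281 (432, 480, 3)
```

View pics/c6.png

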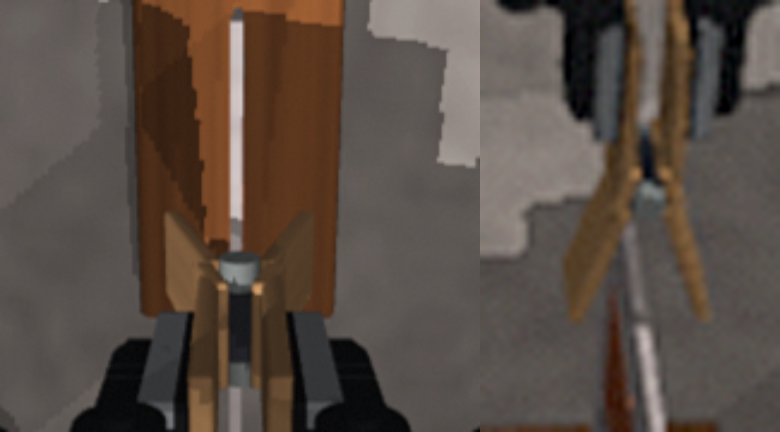

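The card's edge line (crop x≈236) runs between the jaws (165 and 315, mid 240), about 1 mm off centre. I'll correct that and lower the last 20 mm.

>>> apply_moves([
  [2,0,-1],
  [6,0,-1],
  [11,0,-1],
  [16,0,-1],
  [19,0,-1],
  [20,0,-1],
  [20,0,-1],
  [20,0,-1],
], twist=[0,0,0,0,0,0,0,0], gripper=[-1,-1,-1,-1,-1,-1,-1,-1])

```text
clock: 7.13
position: [0.5253, 0.2168, 0.1922]
tool_rot: [0.706, -0.038, 0.706, 0.038]
ft_force: [0.1, 0.3, -1.1]
grip_width: 0.175
```

Run:
```python
from h import *
s=ctrl.sense();print(s['position'],s['tool_rot'],s['grip_width']*85,s['ft_force'])
im,m=snap('wrist','w7.png'); im2,ms=snap('side','s7.png')
a=im[150:330,220:420]; a=cv2.resize(a,None,fx=2.4,fy=2.4); h=a.shape[0]
cx,cy=proj(ms,[.526,.21,.15]).astype(int)
b=cv2.resize(im2[cy-36:cy+36,cx-25:cx+25],(300,h),interpolation=cv2.INTER_CUBIC);print(cx,cy,a.shape)
cv2.imwrite('pics/c7.png',np.hstack([a,b])[:,:,::-1])
```

```text
[0.52526864 0.21681532 0.1922329 ] [ 0.70602384 -0.038488    0.70609335  0.03848625] 14.90183347866333 [ 0.14466715  0.26742196 -1.10193739]
356 290 (432, 480, 3)
```

View pics/c7.png

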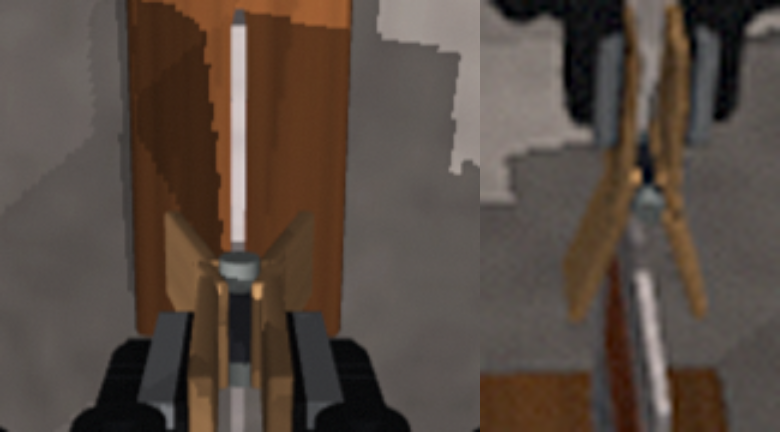

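The jaws straddle the card symmetrically. Wrist crop: card at 238, jaws at 165 and 313. Side crop: one tip on each side, at (577,318) and (700,312). One check of the tip height before handing in.

Run:
```python
from h import *
m=ctrl.camera_model('wrist');ms=ctrl.camera_model('side')
sl=lambda x,y:(331+(x-480)/6,254+y/6); w=lambda x,y:(220+x/2.4,150+y/2.4)
for a,b in((w(165,213),sl(700,312)),(w(313,213),sl(577,318))): print(tri(m,a,ms,b))
print('card edge here',onz(m,*w(238,200),.15),'card edge +y end',onz(m,*w(238,23),.15), onz(m,*w(238,12),.15))
```

```text
(array([0.50655565, 0.22523748, 0.13355227]), np.float64(0.0010237274862498525))
(array([0.54044982, 0.22987578, 0.13464334]), np.float64(0.003074403288558348))
card edge here [0.52303136 0.2346018  0.15      ] card edge +y end [0.51884228 0.27313532 0.15      ] [0.51859647 0.27539634 0.15      ]
```

```bash
python3 -c "
from h import *
s=ctrl.sense();print(s['clock'],s['grip_width']*85,s['ft_force']);print(ctrl.finish_job())"
```

```text
7.2333 14.747097010994212 [ 0.98579036  0.31660033 -0.37036391]
the job is handed in; nothing more can be done
None
```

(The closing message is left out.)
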